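# Clamp a forming block with the sunken vise knob

## Task

Stand the slotted steel forming block on the bed of the low vise, centred between the open jaws with its slots still up, and let go of it. Then turn the small knob down in the well clockwise until the jaws hold the block with about 15 newtons, square and flat on the bed; never squeeze it with more than 30 newtons. Let go of the knob, leave the block clamped, and leave the other things on the bench where they are.

Things in the scene. Friction and masses are not known exactly. Their poses are not given: they have to be found in the camera images.
- vise: Low vise fixed to the bench, 230 mm long (its x), 90 mm wide (its y). Origin: centre of its underside, on the bench; z up. Its -x end is a grey housing 90 x 90 x 50 mm high with a round well in the top. Its +x part is a dark flat bed 70 mm wide, top 15 mm above the bench, with two steel jaws 40 mm wide that rise 13 mm above the bed, 23 to 30 mm apart at the start.
- well_mouth (a point): Centre of the mouth of the round well in the housing's top, 50 mm above the bench, on the knob's upright axis, at x = -70 mm of the vise. The well is 68 mm across and 30 mm deep: open the fingers only part way to go in beside the knob. Axes as the vise's.
- knob_grip (a point): The knob in the well: a black bar 12 mm thick, 26 mm long, 21 mm high on a thin stem, bottom 4 mm and top 25 mm above the well floor (5 mm under the rim). This point lies on its turning axis, 15 mm above the well floor; x along the bar, y across its 12 mm, z up. It turns 3.2 rad in all; at the start it is 0 to 0.25 rad from fully open. It stays where it is left.
- knob_top (a point): Top of the knob, on its axis. Clockwise seen from above closes the jaws, 6 mm per rad. Turning takes 0.18 N m of dry drag plus 0.006 N m per newton of clamping; held still, or backed a hair, the drag can reverse, so compare like with like. Once both jaws touch the block, clamping grows by about 50 N per rad. The load does not turn the knob back. Axes as knob_grip's.
- moving_jaw: The moving steel jaw. Origin: foot of its face (the side to the block) on the bed, at mid-width; axes as the vise's; it moves along the vise's x. While the block is being squeezed its face plate yields on the rubber by up to 5 mm behind this point.
- block: Loose slotted steel forming block, 18 mm thick (its x), 50 mm long (its y), 50 mm high, 0.2 to 0.45 kg, standing on the bench at the start. Origin: centre of its underside; z up. Two small slots 7 mm deep cross its top. It goes in the vise with its 18 mm between the jaws, its length along the vise's y, its middle within 12 mm of the middle of the jaws; either way round.
- bed_mid (a point): Point on top of the vise's bed, mid-width, x = 68 mm of the vise, about midway between the open jaws. Axes as the vise's. The fixed jaw's face is 12 to 17 mm from it towards +x (set differently each time, not measured); the moving jaw's face starts 11 to 13 mm from it towards -x.
- jar: Glass jar with a steel cap, 56 mm across, 70 mm high, bystander. Origin: centre of its underside.
- dish: White bowl, 84 mm across, 22 mm high, bystander. Origin: centre of its underside.
- wood_block: Plain wooden block 55 x 100 x 35 mm, bystander. Origin: centre of its underside.
- hammer: Small hammer lying on the bench, about 200 mm long, bystander.
There are look-alikes about, which are no part of the job. There is more than one size of the block; the job needs the smallest.

How it is judged (in metres and radians):
On the way, in this order (a step that is already met when the one before it is completed fails the run):
1. the block stands on the bed between the jaws, let go and not yet clamped (z of block in the frame of vise between 0.012 and 0.018 m and x of block in the frame of vise between 0.055 and 0.085 m and y of block in the frame of vise between -0.012 and 0.012 m and angle between block's own z axis and vertical below 0.08 rad and contact force between the fingers and block below 0.1 N and contact force between moving_jaw and block below 4 N), for 0.2 s.
2. the jaws clamp the block (z of block in the frame of vise between 0.012 and 0.018 m and x of block in the frame of vise between 0.055 and 0.085 m and y of block in the frame of vise between -0.012 and 0.012 m and contact force between moving_jaw and block above 8 N), for 0.2 s.
At the end, for the whole second after the job is handed in: The block stands upright (within 0.05 rad), slots up, on the vise's bed (underside within 3 mm), square to the jaws within 0.05 rad, its middle within 12 mm of mid-width, at rest and clamped with 8 to 22 N between moving jaw and block; nothing is held (all of step 2 and angle between block's own z axis and vertical below 0.05 rad and angle between the y axis of block and the y axis of vise, either way round below 0.05 rad and contact force between moving_jaw and block below 22 N and linear speed of block below 0.01 m/s); the robot touches nothing.
It fails at once if the moving jaw presses the block with more than 30 N (contact force between moving_jaw and block above 30 N).
It fails at once if the jar is moved more than 20 mm (distance of jar from where it was at the start of the episode above 0.02 m).
It fails at once if the dish is moved more than 20 mm (distance of dish from where it was at the start of the episode above 0.02 m).
It fails at once if the wooden block is moved more than 20 mm (distance of wood_block from where it was at the start of the episode above 0.02 m).
It fails at once if the hammer is moved more than 20 mm (distance of hammer from where it was at the start of the episode above 0.02 m).
It also fails if it takes over 72 s, if anything falls off the work surface, if the arm or the gripper's body presses on something with over 40 N, if the wrist force passes 120 N, or if a joint passes its speed limit or range.

## Robot

A 6-joint arm with a two-finger parallel gripper is mounted at the origin on the work surface. World frame = base frame: x ahead of the robot, y to its left, z up, the work surface at z = 0. Lengths are in m, angles in degrees, forces in N, time in s.
With the tool pointing down it reaches from about 0.3 to 0.75 m from the base axis. Payload 8.5 kg.
Tool frame: the origin (TCP) lies on the mounting face of the last link; the fingertips stand tip_extent ahead of it and the grasp point (between the pads) lies 155 mm ahead of it (tip_extent is the distance from the TCP to the fingertips, in m); z points along the fingers, y is the line along which they close (so a half turn about z gives the same grasp; the last joint's range is limited). The gripper opens to 85 mm and grips with 20 to 120 N. Pads are 22 mm wide; open, the fingers measure 114 mm over their backs; the gripper's body (76 mm by 85 mm) begins 54 mm behind the grasp point. The pads swing forward as they close: fully open they stand 13 mm farther back than shut.
Start: joints at [-75.934, 21.807, 74.336, -0, 83.858, -12.336], TCP at [0.245, -0.493, 0.405] pointing down, gripper open.
Joint ranges: [-178.18, 178.18], [-50.72, 133.34], [12.68, 142.11], [-81.47, 261.47], [9.98, 163.14], [-165.26, 165.26]. Speed limits (degrees/s): [136.94, 136.94, 180, 180, 180, 180].

## Interface

Orientations are given as a 3x3 rotation matrix whose columns are the frame's x, y, z axes.
In Python, from rig import observe, get_image, camera_params, close_job, tip_extent gives the robot as it stands.
- The arm moves only by the shell command python3 -m creep 'ROWS' [FORCE]. ROWS is JSON, a list of rows, each an object with "jaw": the gripper's target within -1 to 1 (shut at 1, half-way at 0, fully open at -1); "travel": the shift along the world's x, y, z in mm, a list of three; "roll": the turn about the world's z in rad. A call has 1 to 12 rows; each row is the pose to reach, as a shift and turn from the pose commanded when the call began; what a row does not reach only later rows make up. A row lasts 1/10 s, in which the tool goes at most 50 mm and 8.59 degrees, less where a joint would pass 70% of its speed; a pose out of reach is approached as far as the arm can. A call with a gripper value outside its range is refused whole. The fingers move at their own pace and stop on an object; FORCE is the grip in N (left out, the last holds). Time passes only in rows, so rows that repeat a pose let the fingers close. It gives the time, the measured TCP pose, the force, the opening and the grip force at its end, in the units of the state.
- observe(): the state, without advancing time (a new reading comes with each control period).
- get_image(name): name is "side" or "top" or "wrist"; returns (picture, depth): 480x640x3 uint8, red, green, blue; 480x640 float32, m along the optical axis (not along the pixel's ray), 0 where there is no reading.
- camera_params(name): a dict with "mtx" (3x3 intrinsics, pixels), "extrinsics" (4x4, takes a point from camera to world coordinates). Camera axes: x right, y down, z forward; pixel columns grow to the right and rows downward; lengths in m; the calibration is good to about 2 mm. The wrist camera is an equidistant fisheye: a pixel r from the principal point sees the ray r / f radians off the axis. A picture is of the moment at which its call begins: read the wrist's pose just before it. camera_params takes no time and is no camera call; for the wrist camera it gives the pose at the moment of the call.
- close_job(): hands the job in; it is judged then, once.
The state is a dict: "time_s": time; "q": joint angles; "qvel": joint speeds; "joint_efforts": joint torques, N m; "position": TCP position; "tool_rot": TCP orientation; "ft_force": force on the tool from outside, world axes, zero at the start; "wrist_torque": the same for the moment, N m; "grip_width": finger opening in m; "gripper_force": force on a finger pad.
Only numpy, scipy, OpenCV 4.12 (cv2) and the standard library are available. Lean on these libraries where they do the work, as an engineer would, in place of code of your own. Each camera call takes 0.05 s, during which the arm holds its last target. There are 200 camera calls.

## Working session

There is one attempt and no reset: what is moved stays moved. The work goes in short steps, Python scripts to look and compute and a shell command to move; the robot and the scene stay as the last step left them, time stands still between calls to the robot, and variables do not carry over. Pictures are saved under pics/ and viewed, at most 10 in all, crops included, and the job is handed in when it is done.

```bash
mkdir -p pics; ls; python3 - <<'E'
from rig import *
import cv2,numpy as np
s=observe();print(s['time_s'],s['position'],np.round(s['tool_rot'],3).tolist(),s['grip_width'],tip_extent)
for n in('top','side','wrist'):
    c=camera_params(n);print(n,np.round(c['mtx'],1).tolist(),np.round(c['extrinsics'],3).tolist())
for n in('top','side'):
    p,d=get_image(n);np.savez('pics/'+n+'0.npz',p=p,d=d);cv2.imwrite('pics/'+n+'0.png',p[:,:,::-1])
E
```

```text
pics
0.0 [ 0.24454697 -0.49258549  0.40409866] [[0.896, 0.445, -0.0], [0.445, -0.896, 0.001], [0.0, -0.001, -1.0]] 0.08564218049052595 0.1734
top [[577.5, 0.0, 314.3], [0.0, 577.5, 238.5], [0.0, 0.0, 1.0]] [[-0.023, -0.984, 0.178, 0.387], [-1.0, 0.025, 0.011, -0.011], [-0.015, -0.178, -0.984, 1.389], [0.0, 0.0, 0.0, 1.0]]
side [[503.9, 0.0, 327.6], [0.0, 503.9, 235.7], [0.0, 0.0, 1.0]] [[-0.839, -0.297, 0.456, 0.215], [-0.544, 0.433, -0.719, 0.665], [0.016, -0.851, -0.525, 0.564], [0.0, 0.0, 0.0, 1.0]]
wrist [[371.6, 0.0, 316.7], [0.0, 371.6, 234.1], [0.0, 0.0, 1.0]] [[0.445, -0.852, -0.275, 0.314], [-0.896, -0.424, -0.135, -0.457], [-0.002, 0.306, -0.952, 0.373], [0.0, 0.0, 0.0, 1.0]]
```

View pics/top0.png

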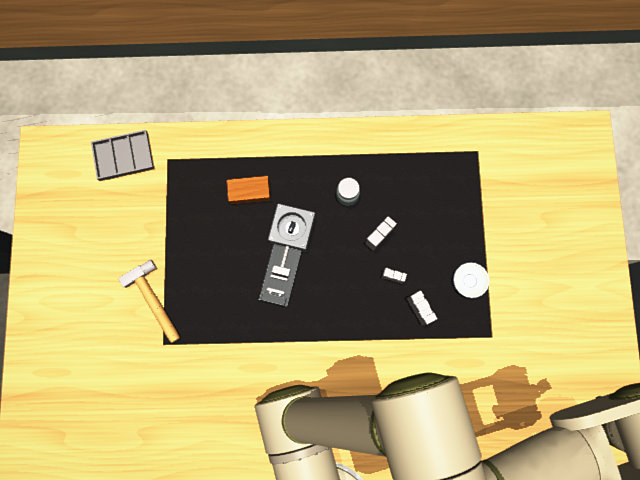

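View pics/side0.png

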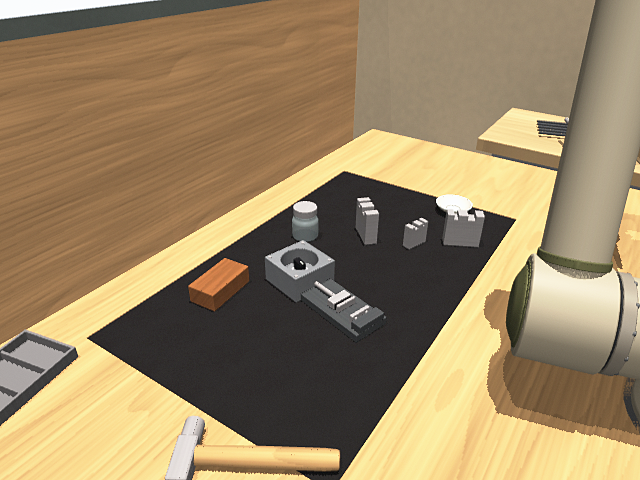

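The top view shows three slotted blocks at (381,233), (395,274) and (422,307), with the vise at (285,255). The well is at (292,227) and the jaws at (281,271) and (275,292). The jar is at (348,190), the dish at (471,280), the wood block at (248,189) and the hammer at (150,300). The block at (395,274) looks smallest, so I'll measure all three.

```bash
cat > h.py <<'E'
import numpy as np,cv2
from rig import *
def cast(cp,uv,z,fish=False):
    K=np.array(cp['mtx']);T=np.array(cp['extrinsics']);uv=np.atleast_2d(np.float64(uv))
    a=(uv-K[:2,2])/K[0,0]
    if fish:
        r=np.linalg.norm(a,axis=1)[:,None];d=np.hstack([a/r*np.sin(r),np.cos(r)])
    else: d=np.hstack([a,np.ones((len(a),1))])
    d=d@T[:3,:3].T
    return T[:3,3]+d*((z-T[2,3])/d[:,2])[:,None]
def proj(cp,P,fish=False):
    K=np.array(cp['mtx']);T=np.array(cp['extrinsics']);c=(np.atleast_2d(P)-T[:3,3])@T[:3,:3]
    if fish:
        r=np.linalg.norm(c[:,:2],axis=1);k=np.arctan2(r,c[:,2])/r;a=c[:,:2]*k[:,None]
    else:a=c[:,:2]/c[:,2:]
    return a*K[0,0]+K[:2,2]
def rect(P):
    r=cv2.minAreaRect(np.float32(P[:,:2]*1000));(cx,cy),(w,h),a=r
    if w<h:w,h,a=h,w,a+90
    return np.round([cx,cy,w,h,a],1)
E
python3 - <<'E'
from h import *
D=np.load('pics/top0.npz');p,d=D['p'],D['d'];cp=camera_params('top')
g=p.min(2);hsv=cv2.cvtColor(p,cv2.COLOR_RGB2HSV)
m=((g>150)&(hsv[...,1]<50)).astype(np.uint8);m[:155]=0;m[345:]=0;m[:,:170]=0;m[:,490:]=0
m=cv2.morphologyEx(m,cv2.MORPH_CLOSE,np.ones((5,5)))
for c in cv2.findContours(m,0,2)[0]:
    if cv2.contourArea(c)<30:continue
    q=c[:,0,:];mk=np.zeros_like(m);cv2.drawContours(mk,[c],-1,1,-1)
    dd=d[(mk>0)&(d>0)];v,u=np.nonzero(mk)
    # height from depth at median
    T=np.array(cp['extrinsics']);K=np.array(cp['mtx']);zz=d[v,u]
    h=(np.c_[(u-K[0,2])/K[0,0],(v-K[1,2])/K[1,1],np.ones(len(u))]*zz[:,None])@T[:3,:3].T+T[:3,3]
    hz=np.percentile(h[:,2],80)
    print(q.mean(0).round(),'h',hz.round(3),rect(cast(cp,q,hz)))
im=cv2.resize(p[195:330,240:450],None,fx=3.8,fy=3.8,interpolation=cv2.INTER_CUBIC);cv2.imwrite('pics/crop.png',im[:,:,::-1])
E
```

```text
[424. 308.] h 0.073 [ 460.7 -239.9   72.9   28.5   27.3]
[275. 291.] h 0.03 [508.  100.   40.4  14.1  72. ]
[395. 274.] h 0.052 [ 538.9 -181.3   50.3   18.9   72. ]
[470. 281.] h 0.02 [ 525.2 -366.1   82.7   80.8   88.6]
[382. 230.] h 0.073 [ 638.7 -153.    72.6   27.4  136.3]
[287. 241.] h 0.051 [620.6  68.2 173.   89.9 164.6]
[349. 187.] h 0.072 [744.8 -79.   47.1  46.2  88.4]
```

View pics/crop.png

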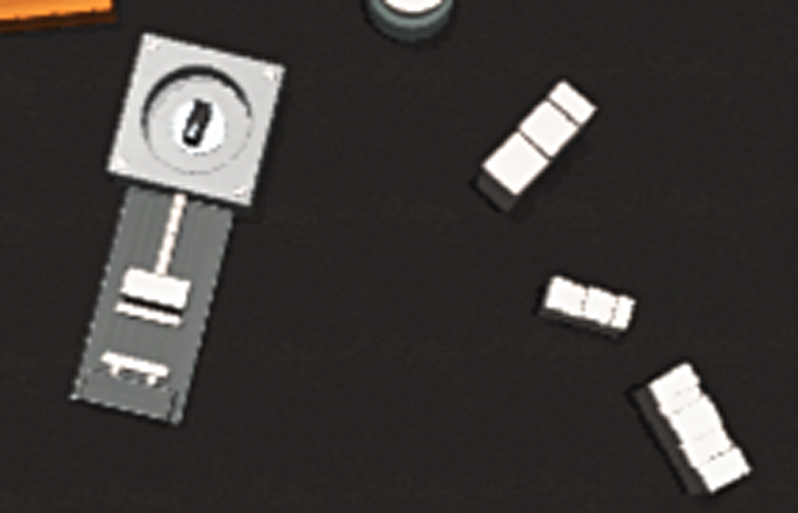

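Three candidates, measured in the top view:
- (382,230): 73x27x73 mm
- (424,308): 73x28x73 mm
- (395,274): 50x19x52 mm

Only the block at (395,274) fits 50x18x50 mm, and the crop shows the same thing: the middle block with two slots is clearly smaller. The vise x axis is at about 164.6°. I'll go over the vise for a closer look with the hand empty.

```bash
python3 -m creep '[{"jaw":-1,"travel":[45,50,0],"roll":0.1},{"jaw":-1,"travel":[80,95,0],"roll":0.2},{"jaw":-1,"travel":[115,140,0],"roll":0.3},{"jaw":-1,"travel":[150,185,0],"roll":0.4},{"jaw":-1,"travel":[180,230,0],"roll":0.5},{"jaw":-1,"travel":[205,275,0],"roll":0.6},{"jaw":-1,"travel":[230,320,0],"roll":0.7},{"jaw":-1,"travel":[250,365,0],"roll":0.8},{"jaw":-1,"travel":[270,410,-20],"roll":0.841},{"jaw":-1,"travel":[285,455,-50],"roll":0.841},{"jaw":-1,"travel":[295,500,-75],"roll":0.841},{"jaw":-1,"travel":[305,540,-104],"roll":0.841}]'
python3 -m creep '[{"jaw":-1,"travel":[0,33,0],"roll":0},{"jaw":-1,"travel":[0,33,0],"roll":0},{"jaw":-1,"travel":[0,33,0],"roll":0},{"jaw":-1,"travel":[0,33,0],"roll":0}]'
python3 - <<'E'
from h import *
s=observe();cp=camera_params('wrist');p,d=get_image('wrist')
print(s['time_s'],s['position'],np.round(s['tool_rot'],3).tolist())
np.savez('pics/w1.npz',p=p,d=d,mtx=cp['mtx'],extrinsics=cp['extrinsics']);cv2.imwrite('pics/w1.png',p[:,:,::-1])
E
```

```text
time_s: 1.3
position: [0.5378, 0.0062, 0.3264]
tool_rot: [[0.265, 0.964, 0.001], [0.964, -0.265, -0.0], [0.0, 0.001, -1.0]]
ft_force: [0.7, -0.9, -0.8]
grip_width: 0.0855
gripper_force: 0.0
time_s: 1.7
position: [0.5375, 0.0365, 0.3273]
tool_rot: [[0.267, 0.964, 0.0], [0.964, -0.267, -0.0], [-0.0, 0.0, -1.0]]
ft_force: [-0.7, -0.6, 0.4]
grip_width: 0.0855
gripper_force: 0.0
1.7 [0.5374833  0.03648022 0.3272528 ] [[0.267, 0.964, 0.0], [0.964, -0.267, -0.0], [-0.0, 0.0, -1.0]]
```

View pics/w1.png

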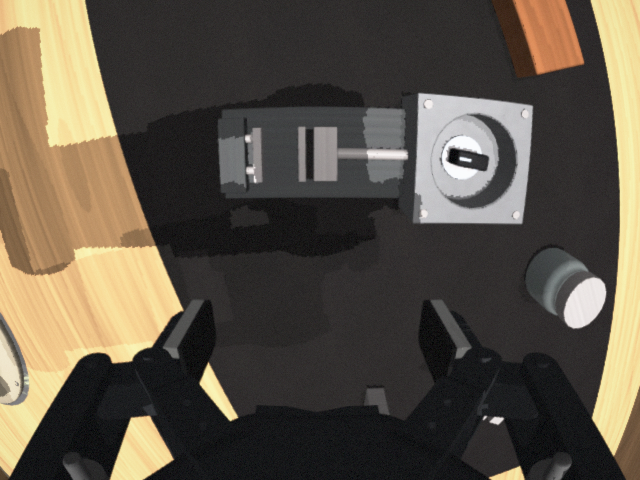

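The wrist view shows the fixed jaw plate at about x 252–262 and the moving jaw from about x 299, both in rows 127–182. The housing top spans (417,94) to (533,223), and the knob is at (467,159). Now for sub-pixel edges and rays.

```bash
python3 - <<'E'
from h import *
D=np.load('pics/w1.npz');p,d=D['p'],D['d'];cp={k:D[k] for k in('mtx','extrinsics')}
g=cv2.cvtColor(p,cv2.COLOR_RGB2GRAY).astype(int)
for r in((132,136),(145,165),(172,178)):print(r,g[r[0]:r[1],238:342].mean(0).astype(int).tolist())
print('col fixed',g[118:192,254:260].mean(1).astype(int).tolist())
print('col mov',g[118:192,318:332].mean(1).astype(int).tolist())
# housing
m=((g>125)&(g<=255)).astype(np.uint8);m[:,:395]=0;m[:,560:]=0;m[:80]=0;m[240:]=0
cs=max(cv2.findContours(m,0,2)[0],key=cv2.contourArea);hull=cv2.convexHull(cs)
ap=cv2.approxPolyDP(hull,8,True)[:,0];print('corners',ap.tolist());P=cast(cp,ap,.05,1);print((P*1000).round(1).tolist(),rect(cast(cp,hull[:,0],.05,1)))
# knob black blob
k=(g<45).astype(np.uint8);k[:140]=0;k[180:]=0;k[:,:440]=0;k[:,497:]=0
n,l,st,ce=cv2.connectedComponentsWithStats(k)
for i in range(1,n):
    if st[i,4]>60:
        v,u=np.nonzero(l==i);print('knob',st[i],rect(cast(cp,np.c_[u,v],.045,1)))
im=cv2.resize(p[80:240,215:545],None,fx=2.4,fy=2.4,interpolation=cv2.INTER_CUBIC);cv2.imwrite('pics/c2.png',im[:,:,::-1])
E
```

```text
(132, 136) [66, 66, 68, 66, 66, 63, 50, 61, 75, 90, 99, 101, 108, 119, 124, 144, 146, 147, 147, 146, 147, 144, 125, 92, 70, 68, 66, 65, 66, 65, 65, 64, 66, 64, 65, 66, 66, 66, 62, 65, 65, 66, 66, 65, 66, 65, 64, 65, 66, 65, 67, 64, 64, 65, 66, 65, 64, 64, 64, 67, 114, 146, 148, 150, 151, 150, 146, 87, 44, 31, 28, 28, 28, 28, 33, 66, 130, 151, 151, 152, 154, 156, 155, 153, 154, 155, 157, 154, 148, 149, 150, 153, 153, 154, 154, 154, 155, 155, 144, 88, 66, 64, 66, 65]
(145, 165) [118, 118, 119, 119, 119, 115, 90, 47, 34, 51, 92, 112, 114, 114, 118, 134, 144, 145, 145, 145, 144, 144, 139, 105, 73, 68, 65, 65, 65, 65, 64, 65, 64, 65, 65, 65, 64, 64, 65, 64, 64, 66, 64, 65, 65, 64, 65, 65, 66, 65, 64, 65, 64, 65, 65, 64, 64, 64, 63, 66, 106, 135, 146, 147, 147, 147, 140, 95, 49, 30, 28, 28, 29, 27, 33, 68, 127, 149, 150, 150, 151, 152, 151, 150, 151, 152, 154, 151, 148, 147, 148, 149, 151, 150, 151, 152, 152, 151, 142, 110, 98, 99, 100, 100]
(172, 178) [120, 119, 119, 119, 118, 118, 108, 80, 73, 93, 121, 143, 148, 147, 148, 162, 182, 156, 144, 142, 143, 143, 141, 125, 88, 68, 67, 64, 64, 6
[... 581 characters left out ...]
55, 147, 147, 147, 145, 145, 144, 149, 163, 163, 166, 180, 179, 174, 138, 89, 65, 64, 63, 65, 66, 65, 64, 66]
col mov [68, 67, 67, 66, 65, 65, 64, 64, 81, 137, 152, 154, 154, 153, 154, 154, 153, 153, 152, 152, 152, 152, 152, 153, 152, 152, 152, 151, 151, 151, 151, 151, 152, 151, 151, 150, 151, 151, 150, 150, 150, 150, 150, 150, 149, 149, 149, 149, 149, 149, 148, 149, 148, 147, 148, 148, 148, 149, 148, 148, 149, 147, 134, 82, 65, 65, 65, 66, 66, 67, 68, 66, 67, 66]
corners [[419, 93], [532, 106], [521, 223], [420, 222]]
[[628.7, 113.0, 50.0], [714.4, 89.0, 50.0], [690.6, 3.0, 50.0], [609.8, 25.3, 50.0]] [659.5  58.1  90.4  90.1 164.5]
knob [449 149  24  16 151] [649.8  62.7  17.5  10.1 156.7]
```

View pics/c2.png

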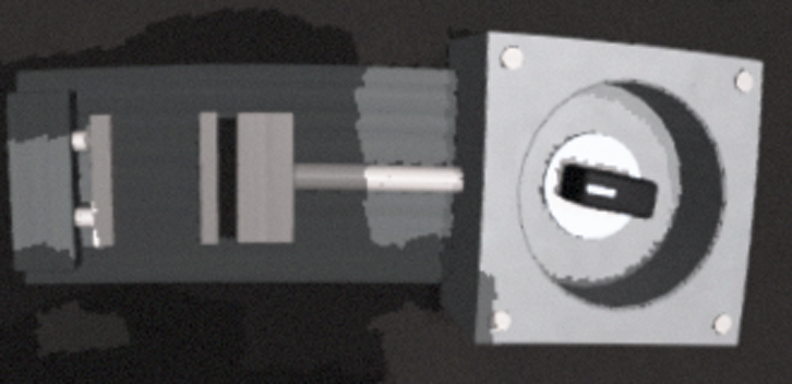

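```bash
python3 - <<'E'
from h import *
D=np.load('pics/w1.npz');p=D['p'];cp={k:D[k] for k in('mtx','extrinsics')}
f=cast(cp,[[260.6,134],[261,155],[261.6,175]],.028,1)*1e3
m=cast(cp,[[297.8,134],[298.0,155],[298.35,175]],.028,1)*1e3
e=cast(cp,[[256.5,127.4],[256.5,182.7],[325,126.4],[325,181]],.028,1)*1e3
a=np.radians(164.5);R=np.array([[np.cos(a),np.sin(a)],[-np.sin(a),np.cos(a)]])
H=np.array([659.5,58.1])
for n,X in(('f',f),('m',m),('e',e)):print(n,X.round(1)[:,:2].tolist(),'vise',((X[:,:2]-H)@R.T-[70,0]).round(1).tolist(),)
for n,X in(('f',f),('m',m)):
    v=X[-1]-X[0];print('edge angle',np.degrees(np.arctan2(v[1],v[0])))
print('mid jaws',(f.mean(0)+m.mean(0))/2)
q=np.array([[585,165],[657,180],[651,218],[580,203]])/2.4+[215,80]
K=cast(cp,q,.045,1)*1e3;print('knobtop',K.mean(0),rect(K/1e3))
c=cast(cp,np.array([[613,80],[628,308],[724,195],[520,190]])/2.4+[215,80],.05,1)*1e3;print(c.round(1).tolist())
E
```

```text
f [[516.2, 113.0], [512.1, 98.2], [508.2, 83.9]] vise [[82.7, -14.6], [82.8, 0.8], [82.7, 15.6]]
m [[542.0, 105.4], [537.9, 90.6], [534.1, 76.4]] vise [[55.9, -14.1], [55.8, 1.1], [55.7, 15.8]]
e [[514.7, 118.5], [502.8, 79.5], [562.2, 105.4], [551.7, 67.0]] vise [[85.7, -19.5], [86.7, 21.3], [36.5, -19.6], [36.3, 20.3]]
edge angle -105.47099368450013
edge angle -105.15410336676938
mid jaws [525.08085007  94.58814872  28.        ]
knobtop [659.33300745  58.7192839   45.        ] [659.3  58.7  25.   11.8 157.4]
[[662.3, 92.2, 50.0], [654.2, 24.2, 50.0], [692.9, 51.2, 50.0], [627.0, 67.1, 50.0]]
```

The numbers agree with the description: gap 26.9 mm, moving face 12.2 mm and fixed face 14.7 mm from bed_mid, knob 25x11.8 mm at 157.4°. Next I'll go over the small block.

```bash
python3 -m creep '[{"jaw":-0.3,"travel":[0,-45,0],"roll":0},{"jaw":-0.3,"travel":[0,-90,0],"roll":-0.04},{"jaw":-0.3,"travel":[1,-135,0],"roll":-0.04},{"jaw":-0.3,"travel":[1,-180,0],"roll":-0.04},{"jaw":-0.3,"travel":[1,-217,0],"roll":-0.04},{"jaw":-0.3,"travel":[1,-217,0],"roll":-0.04},{"jaw":-0.3,"travel":[1,-217,0],"roll":-0.04},{"jaw":-0.3,"travel":[1,-217,0],"roll":-0.04},{"jaw":-0.3,"travel":[1,-217,0],"roll":-0.04}]'
python3 - <<'E'
from h import *
s=observe();cp=camera_params('wrist');p,d=get_image('wrist')
print(s['time_s'],s['position'],np.round(s['tool_rot'],3).tolist())
np.savez('pics/w2.npz',p=p,d=d,mtx=cp['mtx'],extrinsics=cp['extrinsics'])
g=p.min(2);u0,v0=proj(cp,[.539,-.181,.05],1)[0];print(u0,v0)
m=(g>120).astype(np.uint8);m=cv2.morphologyEx(m,cv2.MORPH_CLOSE,np.ones((5,5)))
for c in cv2.findContours(m,0,2)[0]:
    q=c[:,0,:]
    if cv2.contourArea(c)>100 and abs(q.mean(0)-[u0,v0]).max()<80:print(q.mean(0),q.min(0),q.max(0),rect(cast(cp,q,.05,1)))
im=p[120:360,160:480];cv2.imwrite('pics/c3.png',cv2.resize(im,None,fx=2.4,fy=2.4)[:,:,::-1])
E
```

```text
time_s: 2.65
position: [0.5384, -0.1788, 0.3273]
tool_rot: [[0.303, 0.953, -0.0], [0.953, -0.303, 0.0], [0.0, -0.0, -1.0]]
ft_force: [-0.7, 0.2, -0.1]
grip_width: 0.0554
gripper_force: 0.0
2.65 [ 0.53840817 -0.17878299  0.32728145] [[0.303, 0.953, -0.0], [0.953, -0.303, 0.0], [0.0, -0.0, -1.0]]
319.2659616881026 236.08212085726217
[319.29166667 213.95833333] [306 202] [331 222] [ 543.7 -164.3   17.1   14.2  162.4]
```

View pics/c3.png

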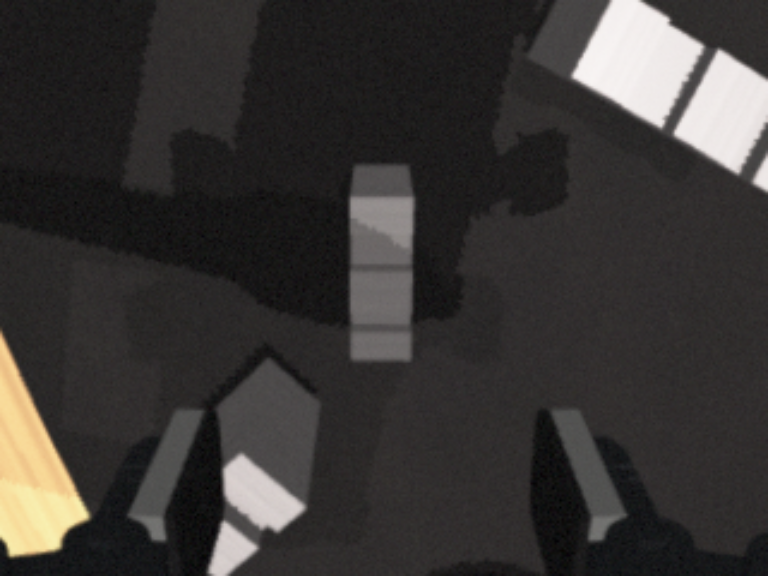

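The small block's top face runs from (350,196) to (412,360) in the crop, shadowed and square to the tool, with two slots. A big look-alike is at lower left.

```bash
python3 - <<'E'
from h import *
D=np.load('pics/w2.npz');cp={k:D[k] for k in('mtx','extrinsics')}
q=np.array([[350,196],[413.5,196],[412,360.5],[350.5,360.5]])/2.4+[160,120]
P=cast(cp,q,.05,1);print(rect(P),P.mean(0)*1e3, (P*1e3).round(1).tolist())
E
```

```text
[ 538.6 -181.6   50.5   18.5   72.4] [ 538.60124236 -181.56308486   50.        ] [[537.7, -154.8, 50.0], [554.8, -160.2, 50.0], [539.7, -208.4, 50.0], [522.1, -202.8, 50.0]]
```

```bash
python3 -m creep '[{"jaw":0,"travel":[0,-3,-30],"roll":0},{"jaw":0,"travel":[0,-3,-65],"roll":0},{"jaw":0,"travel":[0,-3,-95],"roll":0},{"jaw":0,"travel":[0,-3,-120],"roll":0},{"jaw":0,"travel":[0,-3,-136],"roll":0},{"jaw":0,"travel":[0,-3,-136],"roll":0},{"jaw":0,"travel":[0,-3,-136],"roll":0},{"jaw":0,"travel":[0,-3,-136],"roll":0}]' 30
python3 -m creep '[{"jaw":0.8,"travel":[0,0,0],"roll":0},{"jaw":0.8,"travel":[0,0,0],"roll":0},{"jaw":0.8,"travel":[0,0,0],"roll":0},{"jaw":0.8,"travel":[0,0,0],"roll":0},{"jaw":0.8,"travel":[0,0,0],"roll":0},{"jaw":0.8,"travel":[0,0,0],"roll":0}]' 30
```

```text
time_s: 3.5
position: [0.5388, -0.1826, 0.1924]
tool_rot: [[0.304, 0.953, 0.002], [0.953, -0.304, -0.001], [-0.0, 0.002, -1.0]]
ft_force: [0.3, -0.4, 0.3]
grip_width: 0.0429
gripper_force: 0.0
time_s: 4.1
position: [0.5386, -0.1828, 0.192]
tool_rot: [[0.304, 0.953, 0.001], [0.953, -0.304, -0.001], [-0.0, 0.001, -1.0]]
ft_force: [-0.8, 1.2, 5.4]
grip_width: 0.0176
gripper_force: 30.9
```

```bash
python3 -m creep '[{"jaw":0.8,"travel":[0,0,15],"roll":0},{"jaw":0.8,"travel":[0,0,50],"roll":0},{"jaw":0.8,"travel":[0,20,60],"roll":0},{"jaw":0.8,"travel":[-2,60,60],"roll":0.01},{"jaw":0.8,"travel":[-4,100,60],"roll":0.02},{"jaw":0.8,"travel":[-7,140,60],"roll":0.03},{"jaw":0.8,"travel":[-9,180,60],"roll":0.038},{"jaw":0.8,"travel":[-11,220,60],"roll":0.038},{"jaw":0.8,"travel":[-13,255,60],"roll":0.038},{"jaw":0.8,"travel":[-14,277,60],"roll":0.038},{"jaw":0.8,"travel":[-14,277,60],"roll":0.038},{"jaw":0.8,"travel":[-14,277,60],"roll":0.038}]'
python3 -m creep '[{"jaw":0.8,"travel":[0,0,0],"roll":0},{"jaw":0.8,"travel":[0,0,0],"roll":0},{"jaw":0.8,"travel":[0,0,0],"roll":0}]'
python3 - <<'E'
from h import *
s=observe();cp=camera_params('wrist');p,d=get_image('wrist')
print(s['time_s'],s['position'],np.degrees(np.arctan2(s['tool_rot'][1][0],s['tool_rot'][0][0])))
np.savez('pics/w3.npz',p=p,d=d,mtx=cp['mtx'],extrinsics=cp['extrinsics']);cv2.imwrite('pics/w3.png',p[:,:,::-1])
E
```

```text
time_s: 5.3
position: [0.5243, 0.0944, 0.2508]
tool_rot: [[0.267, 0.964, -0.001], [0.964, -0.267, -0.0], [-0.0, -0.001, -1.0]]
ft_force: [-0.6, -0.0, -2.8]
grip_width: 0.0176
gripper_force: 30.0
time_s: 5.6
position: [0.5246, 0.0935, 0.2511]
tool_rot: [[0.269, 0.963, -0.0], [0.963, -0.269, -0.0], [-0.0, -0.0, -1.0]]
ft_force: [-0.2, 0.2, -3.3]
grip_width: 0.0176
gripper_force: 30.0
5.6 [0.52455286 0.09350862 0.25110029] 74.40483417539748
```

View pics/w3.png

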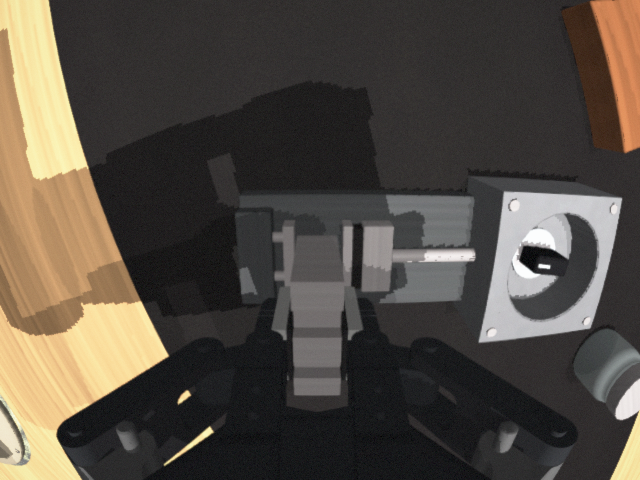

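The block is held upright above the jaws. The fixed jaw face is at about x 294, the moving face at about x 343, and the block between them. One more check of jaw mid against block.

```bash
python3 - <<'E'
from h import *
D=np.load('pics/w3.npz');p=D['p'];cp={k:D[k] for k in('mtx','extrinsics')}
g=cv2.cvtColor(p,cv2.COLOR_RGB2GRAY).astype(int)
print(g[225:231,278:360].mean(0).astype(int).tolist());print(g[240:246,278:360].mean(0).astype(int).tolist())
x=np.array([.267,.964]);y=np.array([.964,-.267]);t=np.array([.52455,.09351])
for n,z,q in(('jaws',.028,[[294.3,228],[343,228]]),('blockend z.06',.06,[[297,236.5],[339.5,236.5]]),('blocktop',.11,[[293,394],[341,394],[293.5,256],[344.5,256]])):
    P=cast(cp,q,z,1)[:,:2]-t;print(n,'along y',(P@y*1e3).round(1),'along x',(P@x*1e3).round(1))
E
```

```text
[53, 52, 53, 56, 81, 99, 106, 106, 107, 107, 108, 106, 106, 106, 106, 91, 69, 57, 52, 53, 52, 52, 52, 51, 53, 50, 52, 52, 52, 51, 51, 49, 52, 52, 54, 49, 53, 53, 53, 52, 52, 51, 49, 52, 51, 52, 52, 59, 66, 68, 67, 67, 67, 68, 68, 67, 68, 66, 67, 67, 67, 60, 52, 53, 69, 98, 124, 136, 136, 136, 135, 137, 135, 132, 102, 58, 29, 23, 25, 24, 21, 22]
[70, 70, 70, 70, 81, 102, 113, 114, 115, 115, 113, 115, 114, 115, 114, 101, 82, 69, 77, 85, 84, 83, 84, 84, 83, 84, 83, 83, 84, 84, 84, 84, 83, 83, 85, 83, 84, 85, 84, 83, 84, 83, 83, 84, 84, 82, 83, 84, 83, 83, 84, 82, 83, 83, 84, 84, 86, 88, 88, 81, 72, 62, 55, 56, 73, 119, 143, 149, 150, 150, 151, 149, 150, 144, 89, 46, 31, 30, 29, 30, 29, 29]
jaws along y [-12.6  13.7] along x [20.4 20.4]
blockend z.06 along y [-9.4  9.9] along x [26.1 26. ]
blocktop along y [-9.7  9.  -7.8  8.5] along x [-22.4 -22.4  35.9  35.9]
```

```bash
python3 -m creep '[{"jaw":0.8,"travel":[0.5,0,-10],"roll":0},{"jaw":0.8,"travel":[0.5,0,-20],"roll":0},{"jaw":0.8,"travel":[0.5,0,-28],"roll":0},{"jaw":0.8,"travel":[0.5,0,-35],"roll":0},{"jaw":0.8,"travel":[0.5,0,-40],"roll":0},{"jaw":0.8,"travel":[0.5,0,-42],"roll":0},{"jaw":0.8,"travel":[0.5,0,-43],"roll":0},{"jaw":0.8,"travel":[0.5,0,-43],"roll":0},{"jaw":0.8,"travel":[0.5,0,-43],"roll":0}]'
```

```text
time_s: 6.55
position: [0.525, 0.0943, 0.2084]
tool_rot: [[0.268, 0.964, 0.001], [0.964, -0.268, -0.0], [0.0, 0.001, -1.0]]
ft_force: [-0.1, -0.4, -3.3]
grip_width: 0.0177
gripper_force: 30.1
```

```bash
python3 -m creep '[{"jaw":0.8,"travel":[0,0,-0.7],"roll":0},{"jaw":0.8,"travel":[0,0,-1.4],"roll":0},{"jaw":0.8,"travel":[0,0,-1.4],"roll":0},{"jaw":0.8,"travel":[0,0,-1.4],"roll":0}]'
```

```text
time_s: 6.95
position: [0.525, 0.0943, 0.207]
tool_rot: [[0.268, 0.964, 0.0], [0.964, -0.268, -0.0], [0.0, 0.0, -1.0]]
ft_force: [-1.4, -0.2, -0.8]
grip_width: 0.0171
gripper_force: 30.7
```

```bash
python3 -m creep '[{"jaw":0.5,"travel":[0,0,-0.5],"roll":0},{"jaw":0.3,"travel":[0,0,-0.5],"roll":0},{"jaw":0.2,"travel":[0,0,-0.5],"roll":0},{"jaw":0.2,"travel":[0,0,0],"roll":0},{"jaw":0.2,"travel":[0,0,20],"roll":0},{"jaw":0.2,"travel":[0,0,50],"roll":0},{"jaw":0.2,"travel":[0,0,90],"roll":0},{"jaw":0.2,"travel":[0,0,110],"roll":0},{"jaw":0.2,"travel":[0,0,110],"roll":0},{"jaw":0.2,"travel":[0,0,110],"roll":0}]'
python3 - <<'E'
from h import *
s=observe();cp=camera_params('wrist');p,d=get_image('wrist')
print(s['time_s'],s['position'])
np.savez('pics/w4.npz',p=p,d=d,mtx=cp['mtx'],extrinsics=cp['extrinsics']);cv2.imwrite('pics/w4.png',cv2.resize(p[120:360,200:600],None,fx=2,fy=2)[:,:,::-1])
E
```

```text
time_s: 7.95
position: [0.5247, 0.0943, 0.3164]
tool_rot: [[0.268, 0.964, -0.0], [0.964, -0.268, 0.0], [-0.0, -0.0, -1.0]]
ft_force: [0.3, 0.2, 0.4]
grip_width: 0.0342
gripper_force: 0.0
7.95 [0.52469732 0.09426684 0.31641819]
```

View pics/w4.png

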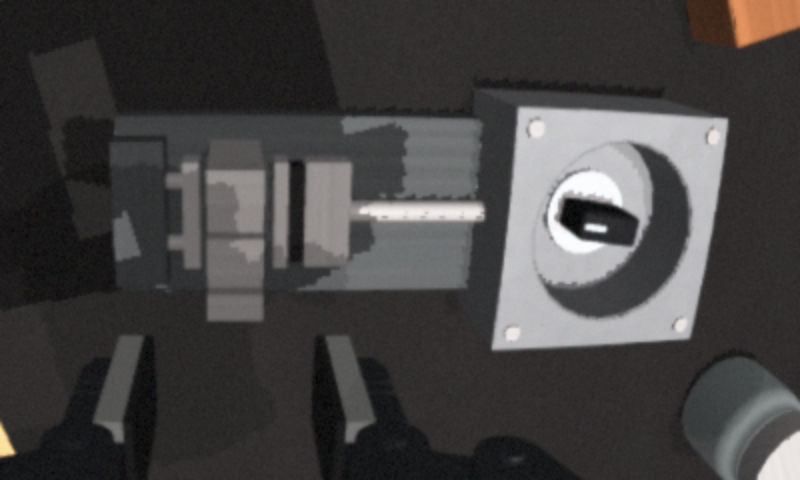

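The block stands square between the jaws with its slots up and clear of both. Next I'll go to the knob with a part-open gripper.

```bash
python3 -m creep '[{"jaw":0.44,"travel":[30,-8,0],"roll":0.14},{"jaw":0.44,"travel":[60,-16,0],"roll":0.28},{"jaw":0.44,"travel":[90,-24,0],"roll":0.42},{"jaw":0.44,"travel":[115,-31,0],"roll":0.56},{"jaw":0.44,"travel":[134.7,-36,0],"roll":0.7},{"jaw":0.44,"travel":[134.7,-36,-10],"roll":0.84},{"jaw":0.44,"travel":[134.7,-36,-20],"roll":0.98},{"jaw":0.44,"travel":[134.7,-36,-30],"roll":1.12},{"jaw":0.44,"travel":[134.7,-36,-40],"roll":1.26},{"jaw":0.44,"travel":[134.7,-36,-50],"roll":1.4},{"jaw":0.44,"travel":[134.7,-36,-60],"roll":1.449},{"jaw":0.44,"travel":[134.7,-36,-60],"roll":1.449}]'
python3 -m creep '[{"jaw":0.44,"travel":[0,0,0],"roll":0},{"jaw":0.44,"travel":[0,0,0],"roll":0},{"jaw":0.44,"travel":[0,0,0],"roll":0}]'
python3 - <<'E'
from h import *
s=observe();print(s['position'],s['q'],s['ft_force'],s['wrist_torque'],np.degrees(np.arctan2(s['tool_rot'][1][0],s['tool_rot'][0][0])))
E
```

```text
time_s: 9.2
position: [0.6593, 0.0582, 0.2536]
tool_rot: [[-0.924, 0.383, -0.006], [0.383, 0.924, 0.0], [0.005, -0.002, -1.0]]
ft_force: [-0.4, -0.5, 0.2]
grip_width: 0.0238
gripper_force: 0.0
time_s: 9.5
position: [0.6597, 0.0582, 0.2571]
tool_rot: [[-0.924, 0.383, 0.001], [0.383, 0.924, -0.0], [-0.001, 0.0, -1.0]]
ft_force: [0.4, 0.5, -0.7]
grip_width: 0.0238
gripper_force: 0.0
[0.65968915 0.05821642 0.25705643] [-5.17658127e+00  4.00590697e+01  6.67472279e+01 -1.61498250e-04
  7.31628614e+01 -7.26322344e+01] [ 0.39129211  0.52962172 -0.68446387] [-0.0069147  -0.01585672 -0.05894331] 157.45569753983992
```

```bash
python3 -m creep '[{"jaw":0.44,"travel":[0,0,-20],"roll":0},{"jaw":0.44,"travel":[0,0,-38],"roll":0},{"jaw":0.44,"travel":[0,0,-50],"roll":0},{"jaw":0.44,"travel":[0,0,-56],"roll":0},{"jaw":0.44,"travel":[0,0,-59],"roll":0},{"jaw":0.44,"travel":[0,0,-59],"roll":0},{"jaw":0.44,"travel":[0,0,-59],"roll":0}]'
python3 -m creep '[{"jaw":0.9,"travel":[0,0,0],"roll":0},{"jaw":0.9,"travel":[0,0,0],"roll":0},{"jaw":0.9,"travel":[0,0,0],"roll":0},{"jaw":0.9,"travel":[0,0,0],"roll":0},{"jaw":0.9,"travel":[0,0,0],"roll":0},{"jaw":0.9,"travel":[0,0,0],"roll":0}]' 40
python3 - <<'E'
from h import *
s=observe();print(s['position'],s['ft_force'],s['wrist_torque'],np.degrees(np.arctan2(s['tool_rot'][1][0],s['tool_rot'][0][0])))
E
```

```text
time_s: 10.2
position: [0.6598, 0.0583, 0.1985]
tool_rot: [[-0.924, 0.383, 0.001], [0.383, 0.924, -0.0], [-0.001, 0.0, -1.0]]
ft_force: [-0.3, -0.1, 0.8]
grip_width: 0.0238
gripper_force: 0.0
time_s: 10.8
position: [0.6596, 0.0578, 0.1986]
tool_rot: [[-0.924, 0.383, 0.001], [0.383, 0.924, -0.001], [-0.001, -0.001, -1.0]]
ft_force: [-3.1, -3.7, 6.0]
grip_width: 0.011
gripper_force: 41.3
[0.6596366  0.05784056 0.19861225] [-3.07780325 -3.71414112  5.9962465 ] [-0.59794389  0.50863546  0.02982808] 157.48690713489594
```

```bash
cat > st.py <<'E'
from h import *
s=observe();print('T',np.round(s['wrist_torque'],3),'yaw',round(np.degrees(np.arctan2(s['tool_rot'][1][0],s['tool_rot'][0][0])),2),'w',round(s['grip_width']*1e3,1))
E
python3 -m creep '[{"jaw":0.9,"travel":[0,0,0],"roll":-0.05},{"jaw":0.9,"travel":[0,0,0],"roll":-0.1},{"jaw":0.9,"travel":[0,0,0],"roll":-0.15},{"jaw":0.9,"travel":[0,0,0],"roll":-0.2}]' 60; python3 st.py
python3 -m creep '[{"jaw":0.9,"travel":[0,0,0],"roll":-0.06},{"jaw":0.9,"travel":[0,0,0],"roll":-0.12},{"jaw":0.9,"travel":[0,0,0],"roll":-0.18},{"jaw":0.9,"travel":[0,0,0],"roll":-0.24},{"jaw":0.9,"travel":[0,0,0],"roll":-0.3},{"jaw":0.9,"travel":[0,0,0],"roll":-0.36},{"jaw":0.9,"travel":[0,0,0],"roll":-0.42},{"jaw":0.9,"travel":[0,0,0],"roll":-0.48}]'; python3 st.py
python3 -m creep '[{"jaw":0.9,"travel":[0,0,0],"roll":-0.06},{"jaw":0.9,"travel":[0,0,0],"roll":-0.12},{"jaw":0.9,"travel":[0,0,0],"roll":-0.18},{"jaw":0.9,"travel":[0,0,0],"roll":-0.24},{"jaw":0.9,"travel":[0,0,0],"roll":-0.3},{"jaw":0.9,"travel":[0,0,0],"roll":-0.34},{"jaw":0.9,"travel":[0,0,0],"roll":-0.37},{"jaw":0.9,"travel":[0,0,0],"roll":-0.4}]'; python3 st.py
```

```text
time_s: 11.2
position: [0.6597, 0.0579, 0.1987]
tool_rot: [[-0.828, 0.56, 0.001], [0.56, 0.828, -0.001], [-0.001, -0.0, -1.0]]
ft_force: [-3.8, -3.5, 6.7]
grip_width: 0.0105
gripper_force: 62.9
T [-0.554  0.5    0.248] yaw 145.93 w 10.5
time_s: 12.0
position: [0.6597, 0.0579, 0.1987]
tool_rot: [[-0.476, 0.88, 0.001], [0.88, 0.476, -0.001], [-0.001, 0.001, -1.0]]
ft_force: [-2.0, -3.3, 6.2]
grip_width: 0.0105
gripper_force: 62.9
T [-0.502  0.367  0.192] yaw 118.41 w 10.5
time_s: 12.8
position: [0.6598, 0.058, 0.1987]
tool_rot: [[-0.097, 0.995, 0.001], [0.995, 0.097, -0.001], [-0.001, 0.001, -1.0]]
ft_force: [-1.9, -3.2, 6.0]
grip_width: 0.0106
gripper_force: 62.9
T [-0.537  0.323  0.203] yaw 95.56 w 10.6
```

```bash
for i in 1 2 3 4; do :; done
R='x'; python3 -m creep '[{"jaw":0.9,"travel":[0,0,0],"roll":-0.02},{"jaw":0.9,"travel":[0,0,0],"roll":-0.04},{"jaw":0.9,"travel":[0,0,0],"roll":-0.06},{"jaw":0.9,"travel":[0,0,0],"roll":-0.08},{"jaw":0.9,"travel":[0,0,0],"roll":-0.1}]'|grep ft; python3 st.py
python3 -m creep '[{"jaw":0.9,"travel":[0,0,0],"roll":-0.02},{"jaw":0.9,"travel":[0,0,0],"roll":-0.04},{"jaw":0.9,"travel":[0,0,0],"roll":-0.06},{"jaw":0.9,"travel":[0,0,0],"roll":-0.08},{"jaw":0.9,"travel":[0,0,0],"roll":-0.1}]'|grep ft; python3 st.py
python3 -m creep '[{"jaw":0.9,"travel":[0,0,0],"roll":-0.02},{"jaw":0.9,"travel":[0,0,0],"roll":-0.04},{"jaw":0.9,"travel":[0,0,0],"roll":-0.06},{"jaw":0.9,"travel":[0,0,0],"roll":-0.08},{"jaw":0.9,"travel":[0,0,0],"roll":-0.1}]'|grep ft; python3 st.py
```

```text
ft_force: [-1.8, -3.5, 5.2]
T [-0.548  0.292  0.256] yaw 89.86 w 10.4
ft_force: [-1.9, -3.4, 6.0]
T [-0.546  0.281  0.225] yaw 84.12 w 10.4
ft_force: [-1.7, -3.2, 6.0]
T [-0.58   0.321  0.182] yaw 78.4 w 10.3
```

```bash

python3 -m creep '[{"jaw":0.9,"travel":[0,0,0],"roll":-0.02}]'>/dev/null; python3 st.py
python3 -m creep '[{"jaw":0.9,"travel":[0,0,0],"roll":-0.02}]'>/dev/null; python3 st.py
python3 -m creep '[{"jaw":0.9,"travel":[0,0,0],"roll":-0.02}]'>/dev/null; python3 st.py
python3 -m creep '[{"jaw":0.9,"travel":[0,0,0],"roll":-0.02}]'>/dev/null; python3 st.py
python3 -m creep '[{"jaw":0.9,"travel":[0,0,0],"roll":-0.02}]'>/dev/null; python3 st.py
python3 -m creep '[{"jaw":0.9,"travel":[0,0,0],"roll":-0.02}]'>/dev/null; python3 st.py
python3 -c "
from h import *
p,d=get_image('wrist');cv2.imwrite('pics/w5.png',p[:,:,::-1])"
```

```text
T [-0.587  0.258  0.224] yaw 77.25 w 10.5
T [-0.577  0.255  0.182] yaw 76.1 w 10.7
T [-0.606  0.245  0.18 ] yaw 74.96 w 10.7
T [-0.643  0.285  0.236] yaw 73.81 w 10.5
T [-0.62   0.302  0.132] yaw 72.67 w 10.3
T [-0.593  0.245  0.171] yaw 71.52 w 10.2
```

View pics/w5.png

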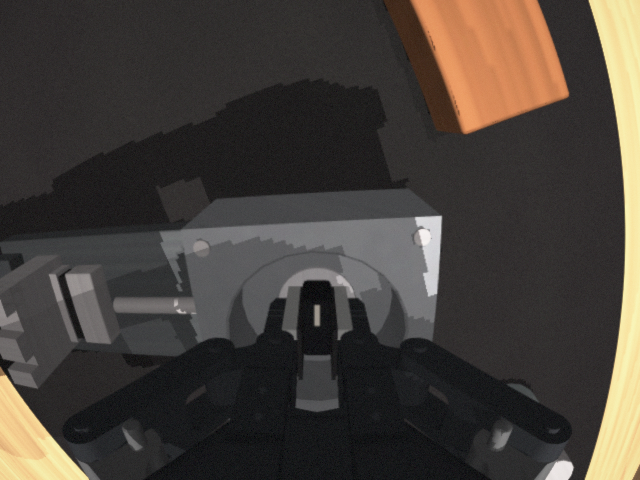

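The block rides against the moving jaw. The fixed jaw is out of view, so I'll use torque, with finer steps and averaging. The baseline is about 0.20 N m.

```bash

python3 -m creep '[{"jaw":0.9,"travel":[0,0,0],"roll":-0.01}]'>/dev/null; python3 st.py
python3 -m creep '[{"jaw":0.9,"travel":[0,0,0],"roll":-0.01}]'>/dev/null; python3 st.py
python3 -m creep '[{"jaw":0.9,"travel":[0,0,0],"roll":-0.01}]'>/dev/null; python3 st.py
python3 -m creep '[{"jaw":0.9,"travel":[0,0,0],"roll":-0.01}]'>/dev/null; python3 st.py
python3 -m creep '[{"jaw":0.9,"travel":[0,0,0],"roll":-0.01}]'>/dev/null; python3 st.py
python3 -m creep '[{"jaw":0.9,"travel":[0,0,0],"roll":-0.01}]'>/dev/null; python3 st.py
python3 -m creep '[{"jaw":0.9,"travel":[0,0,0],"roll":-0.01}]'>/dev/null; python3 st.py
python3 -m creep '[{"jaw":0.9,"travel":[0,0,0],"roll":-0.01}]'>/dev/null; python3 st.py
python3 -m creep '[{"jaw":0.9,"travel":[0,0,0],"roll":-0.01}]'>/dev/null; python3 st.py
python3 -m creep '[{"jaw":0.9,"travel":[0,0,0],"roll":-0.01}]'>/dev/null; python3 st.py
```

```text
T [-0.594  0.262  0.252] yaw 70.98 w 10.8
T [-0.613  0.23   0.159] yaw 70.4 w 10.7
T [-0.656  0.247  0.191] yaw 69.82 w 10.8
T [-0.612  0.23   0.195] yaw 69.25 w 10.4
T [-0.592  0.19   0.212] yaw 68.68 w 10.9
T [-0.594  0.269  0.207] yaw 68.11 w 10.8
T [-0.637  0.302  0.207] yaw 67.54 w 10.8
T [-0.597  0.225  0.241] yaw 66.96 w 10.5
T [-0.593  0.205  0.21 ] yaw 66.39 w 10.5
T [-0.616  0.267  0.21 ] yaw 65.82 w 10.6
```

```bash

python3 -m creep '[{"jaw":0.9,"travel":[0,0,0],"roll":-0.01}]'>/dev/null; python3 st.py
python3 -m creep '[{"jaw":0.9,"travel":[0,0,0],"roll":-0.01}]'>/dev/null; python3 st.py
python3 -m creep '[{"jaw":0.9,"travel":[0,0,0],"roll":-0.01}]'>/dev/null; python3 st.py
python3 -m creep '[{"jaw":0.9,"travel":[0,0,0],"roll":-0.01}]'>/dev/null; python3 st.py
python3 -m creep '[{"jaw":0.9,"travel":[0,0,0],"roll":-0.01}]'>/dev/null; python3 st.py
python3 -m creep '[{"jaw":0.9,"travel":[0,0,0],"roll":-0.01}]'>/dev/null; python3 st.py
python3 -m creep '[{"jaw":0.9,"travel":[0,0,0],"roll":-0.01}]'>/dev/null; python3 st.py
python3 -m creep '[{"jaw":0.9,"travel":[0,0,0],"roll":-0.01}]'>/dev/null; python3 st.py
python3 -m creep '[{"jaw":0.9,"travel":[0,0,0],"roll":-0.01}]'>/dev/null; python3 st.py
python3 -m creep '[{"jaw":0.9,"travel":[0,0,0],"roll":-0.01}]'>/dev/null; python3 st.py
```

```text
T [-0.564  0.275  0.215] yaw 65.24 w 10.2
T [-0.597  0.304  0.241] yaw 64.67 w 10.2
T [-0.63   0.253  0.277] yaw 64.1 w 10.6
T [-0.612  0.336  0.22 ] yaw 63.52 w 10.6
T [-0.652  0.239  0.17 ] yaw 62.95 w 10.7
T [-0.605  0.263  0.304] yaw 62.38 w 10.6
T [-0.683  0.206  0.217] yaw 61.81 w 10.8
T [-0.578  0.234  0.151] yaw 61.24 w 10.2
T [-0.605  0.264  0.25 ] yaw 60.66 w 10.8
T [-0.609  0.24   0.278] yaw 60.09 w 10.6
```

```bash

python3 -m creep '[{"jaw":0.9,"travel":[0,0,0],"roll":-0.01}]'>/dev/null; python3 st.py
python3 -m creep '[{"jaw":0.9,"travel":[0,0,0],"roll":-0.01}]'>/dev/null; python3 st.py
python3 -m creep '[{"jaw":0.9,"travel":[0,0,0],"roll":-0.01}]'>/dev/null; python3 st.py
python3 -m creep '[{"jaw":0.9,"travel":[0,0,0],"roll":-0.01}]'>/dev/null; python3 st.py
python3 -m creep '[{"jaw":0.9,"travel":[0,0,0],"roll":-0.01}]'>/dev/null; python3 st.py
python3 -m creep '[{"jaw":0.9,"travel":[0,0,0],"roll":-0.01}]'>/dev/null; python3 st.py
python3 -m creep '[{"jaw":0.9,"travel":[0,0,0],"roll":-0.01}]'>/dev/null; python3 st.py
python3 -m creep '[{"jaw":0.9,"travel":[0,0,0],"roll":-0.01}]'>/dev/null; python3 st.py
python3 -c "
from h import *
cp=camera_params('wrist');p,d=get_image('wrist');cv2.imwrite('pics/w6.png',p[:,:,::-1]);np.savez('pics/w6.npz',p=p,**{k:cp[k] for k in('mtx','extrinsics')})
a=cv2.imread('pics/w5.png')
for i in(a,p):
  g=cv2.cvtColor(i,cv2.COLOR_BGR2GRAY)
# block top corners etc. kept for the release look
"
```

```text
T [-0.607  0.222  0.228] yaw 59.52 w 10.8
T [-0.628  0.237  0.291] yaw 58.94 w 10.5
T [-0.621  0.251  0.258] yaw 58.37 w 10.6
T [-0.609  0.227  0.216] yaw 57.8 w 10.6
T [-0.597  0.191  0.234] yaw 57.23 w 10.5
T [-0.645  0.291  0.236] yaw 56.66 w 10.4
T [-0.629  0.224  0.256] yaw 56.08 w 10.6
T [-0.7    0.221  0.231] yaw 55.51 w 10.5
```

Torque means run 0.203 → 0.208 → 0.232 → 0.244 N m. That implies contact near 1.5–1.58 rad, and about 10–14 N now at 1.78 rad. I'll add a little, let go, and check the rubber's compression from the same viewpoint as before.

```bash

python3 -m creep '[{"jaw":0.9,"travel":[0,0,0],"roll":-0.01},{"jaw":0.9,"travel":[0,0,0],"roll":-0.02},{"jaw":0.9,"travel":[0,0,0],"roll":-0.03},{"jaw":0.9,"travel":[0,0,0],"roll":-0.03}]'>/dev/null; python3 st.py
python3 -m creep '[{"jaw":0.44,"travel":[0,0,0],"roll":0},{"jaw":0.44,"travel":[0,0,0],"roll":0},{"jaw":0.44,"travel":[0,0,0],"roll":0},{"jaw":0.44,"travel":[0,0,20],"roll":0},{"jaw":0.44,"travel":[0,0,50],"roll":0},{"jaw":0.44,"travel":[0,0,90],"roll":0},{"jaw":0.44,"travel":[-30,-5,128],"roll":0.1},{"jaw":0.44,"travel":[-70,-12,128],"roll":0.2},{"jaw":0.44,"travel":[-110,-20,128],"roll":0.3},{"jaw":0.44,"travel":[-122,-22,128],"roll":0.36},{"jaw":0.44,"travel":[-122,-22,128],"roll":0.36},{"jaw":0.44,"travel":[-122,-22,128],"roll":0.36}]'
python3 -m creep '[{"jaw":0.44,"travel":[0,0,0],"roll":0},{"jaw":0.44,"travel":[0,0,0],"roll":0},{"jaw":0.44,"travel":[0,0,0],"roll":0}]'
python3 - <<'E'
from h import *
s=observe();cp=camera_params('wrist');p,d=get_image('wrist');print(s['time_s'])
np.savez('pics/w7.npz',p=p,d=d,mtx=cp['mtx'],extrinsics=cp['extrinsics'])
cv2.imwrite('pics/w7.png',cv2.resize(p[80:240,215:545],None,fx=2.4,fy=2.4,interpolation=cv2.INTER_CUBIC)[:,:,::-1])
E
```

```text
T [-0.676  0.223  0.167] yaw 53.79 w 10.6
time_s: 19.4
position: [0.5382, 0.0363, 0.326]
tool_rot: [[0.27, 0.963, 0.001], [0.963, -0.27, 0.0], [0.0, 0.001, -1.0]]
ft_force: [0.7, 0.4, 0.2]
grip_width: 0.0241
gripper_force: 0.0
time_s: 19.7
position: [0.5381, 0.0363, 0.3254]
tool_rot: [[0.269, 0.963, -0.0], [0.963, -0.269, 0.0], [0.0, -0.0, -1.0]]
ft_force: [-0.4, -0.3, -0.4]
grip_width: 0.0239
gripper_force: 0.0
19.7
```

View pics/w7.png

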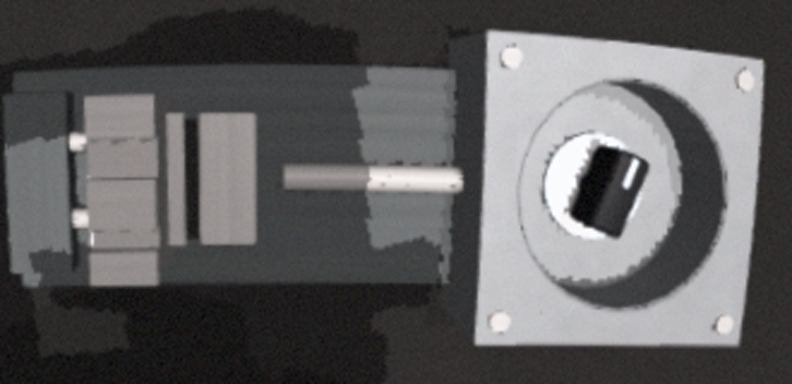

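The block is clamped square, and the black rubber strip is visibly narrower (crop x 186–200, against 219–237 before). Measuring it.

```bash
python3 - <<'E'
from h import *
y=np.array([-.9636,.267])
def edges(f,a,b,lo,hi):
    D=np.load(f);p=D['p'];cp={k:D[k] for k in('mtx','extrinsics')};g=cv2.cvtColor(p,cv2.COLOR_RGB2GRAY).astype(float)
    out=[]
    for r in range(lo,hi,4):
        L=g[r:r+4,a:b].mean(0);bri=np.median(L[L>110]) if (L>110).any() else 1;th=(bri+28)/2
        i=int(np.argmin(L));l=i
        while L[l]<th:l-=1
        h=i
        while L[h]<th:h+=1
        lx=a+l+(L[l]-th)/(L[l]-L[l+1]);hx=a+h-(L[h]-th)/(L[h]-L[h-1])
        P=cast(cp,[[lx,r+1.5],[hx,r+1.5]],.028,1)[:,:2]*1e3
        out.append(list((np.array([659.5,58.1])-P)@-y*-1) if 0 else list((P-[659.5,58.1])@y-70))
    o=np.array(out);return np.median(o,0),np.median(o[:,0]-o[:,1]),np.std(o[:,0]-o[:,1])
print('open',edges('pics/w1.npz',300,325,132,176));print('clamped',edges('pics/w7.npz',288,306,132,176))
D=np.load('pics/w7.npz');cp={k:D[k] for k in('mtx','extrinsics')}
q=np.array([[599,145],[650,157],[620,240],[571,218]])/2.4+[215,80]
print(rect(cast(cp,q,.045,1)))
q=np.array([[84,95],[154,95],[158,286],[91,286]])/2.4+[215,80]
P=cast(cp,q,.065,1)[:,:2]*1e3;print('block',rect(P/1e3),((P.mean(0)-[659.5,58.1])@np.array([[-.9636,-.267],[.267,-.9636]]).T-[70,0]))
E
```

```text
open (array([50.6526171 , 44.75525659]), np.float64(5.918292418821011), np.float64(0.09827586146654939))
clamped (array([59.73197949, 55.40385862]), np.float64(4.325100284420017), np.float64(0.06659605393672058))
[656.7  60.3  26.9  17.7  56.9]
block [521.2  96.6  50.7  18.1  74.6] [ 52.99454586 -73.92395072]
```

Rubber compression is 1.6 mm, which is about 13 N. The jaw travel of 10.65 mm minus the free gap of 8.9 mm agrees with that. The block sits at vise x≈73.5, y≈0, yaw 74.6° against the vise's 74.5°, and the hand is clear. Handing in.

```bash
python3 -c "
from rig import *
print(close_job())"
```

```text
the job is handed in; nothing more can be done
None
```

I placed the small slotted block between the jaws, clamped it square at about 13 N (estimated from how far the jaw's rubber compressed), let go of the knob and handed the job in; no verdict was returned.

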